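# Clip the amber sample plate into the three-ball spring mount

### The arm

A 6-joint arm with a two-finger parallel gripper is mounted at the origin on the work surface. World frame = base frame: x ahead of the robot, y to its left, z up, the work surface at z = 0. Lengths are in m, angles in rad, forces in N, time in s.
With the tool pointing down it reaches from about 0.3 to 0.775 m from the base axis. Payload 14.6 kg.
Tool frame: the origin (TCP) lies at the centre of the arm's flange, where the gripper is bolted on; the fingertips stand 199 mm ahead of it and the grasp point (between the pads) lies 180 mm ahead of it; z points along the fingers, y is the line along which they close (so a half turn about z gives the same grasp; the last joint's range is limited). The gripper opens to 94 mm and grips with 3 to 60 N. Pads are 16 mm wide; open, the fingers measure 119 mm over their backs; the gripper's body (75 mm by 177 mm) begins 78 mm behind the grasp point.
Start: joints at [-1.242, 0.3, 1.521, -0, 1.321, -0.067], TCP at [0.212, -0.507, 0.405] pointing down, gripper open.
Joint ranges: [-3.03, 3.03], [-0.79, 2.21], [0.23, 2.52], [-1.04, 4.18], [0, 3.07], [-2.55, 2.55]. Speed limits (rad/s): [2.22, 2.22, 2.57, 3.14, 3.14, 3.14].

### API

Orientations are given as a rotation vector (axis times angle).
In Python, from workcell import robot, hand, optics, sign_off gives the robot as it stands. Calls block until the motion is done:
- robot.reach(position, orientation): joint-space move of the TCP to a pose.
- robot.move_straight(position, attitude=None, v=0.15, contact_N=None): straight line of the TCP; attitude=None keeps the orientation; v is the mean speed in m/s. With contact_N (N) it stops when the force on the tool has changed by that much, and returns True; else False.
- robot.goto_joints(angles): joint-space move.
- hand.gripper_to(opening, f_grip=None): finger opening in m; f_grip is the grip in N (None keeps the last); returns when the fingers have stopped.
- robot.wait(seconds).
- robot.ik(position, orientation): joint angles nearest the present ones, or None.
- optics.read_camera(name): name is "side" or "top" or "wrist"; returns a dict with "color" (480x640x3 uint8, blue, green, red), "depth" (480x640 float32, m along the optical axis (not along the pixel's ray), 0 where there is no reading), "vfov" (degrees; the focal length in pixels is half the picture's height over the tangent of half this angle, whatever the lens; pixels are square), "cx", "cy" (the principal point, pixels), "dist" ([k1, k2, p1, p2, k3] as OpenCV has them; the pictures are not rectified), "position" and "attitude" of the camera in the world. Camera axes: x right, y down, z forward; pixel columns grow to the right and rows downward; lengths in m; the calibration is good to about 2 mm. A picture is of the moment at which its call begins.
A pose or a line that the arm cannot do raises robot.IKError and nothing moves.
- sign_off(): hands the job in; it is judged then, once.
Readings, each from a call of its own:
- robot.current_time_s(): time.
- robot.current_qpos(): joint angles.
- robot.current_joint_vel(): joint speeds.
- robot.current_effort(): joint torques, N m.
- robot.current_ee_pos(): TCP position.
- robot.current_eef_rot(): TCP orientation.
- robot.current_force(): force on the tool from outside, world axes, zero at the start.
- robot.current_moment(): the same for the moment, N m.
- robot.current_gripper_width(): finger opening in m.
- robot.current_grip_force(): force on a finger pad.
Only numpy, scipy, OpenCV 4.12 (cv2) and the standard library are available. Lean on these libraries where they do the work, as an engineer would, in place of code of your own. Each camera call takes 0.05 s, during which the arm holds its last target. There are 200 camera calls.

### The job

Gently clip the sample plate with the amber windows into the three-ball spring mount: tuck the pocket at its near end onto the sprung ball, push that ball back, swing the plate's far end down between the balls and ease it forward, still held, until you feel it bear on the fixed balls; only then let go, leaving it fully home, level and square. Leave the blue plate, the jar and the beaker where they are.

Things in the scene. Friction and masses are not known exactly. Their poses are not given: they have to be found in the camera images.
- amber_plate_mid (a point): Centre of the amber plate's slab, half-way through its thickness: the plate to mount. Aluminium, 24 mm thick, 118 mm long along its x, 90 mm wide along y, 0.4 to 0.65 kg, amber windows on top, z up. It starts flat on the bench. A black grip fin, 14 mm thick along x, 70 mm long along y, stands across the middle of its top, from 12 to 54 mm above this point.
- amber_pocket (a point): On the amber plate's -x (near) end, the point where the sprung ball's centre lies when fully in the pocket: 61.3 mm from the slab's centre. The pocket is a four-sided pyramid, 90 degrees between opposite walls, its root at x = -50 mm, its mouth at x = -59 mm from the slab's centre, 18 x 18 mm.
- amber_groove (a point): On the amber plate's +x (far) end, the line of the fixed balls' centres when fully in the groove: 61.3 mm from the slab's centre. The groove is a straight level 90-degree V along the whole width, root at x = +50 mm, mouth at x = +59 mm from the slab's centre, 18 mm high.
- blue_plate_mid (a point): Centre of the slab of the blue-windowed plate, otherwise the same as the amber one: to be left alone. The two may be in either place.
- mount_seat (a point): Nominal place of the amber plate's slab centre when home, with the axes the plate must have too (x from the sprung ball towards the two fixed balls, z up); true home lies up to 6 mm before or beyond it along x. 52 mm above the bench, level with the ball centres.
- fixed_stop: Fixed stop; origin at the NOMINAL middle of its two brass balls (16 mm across, 30 mm to either side along y, 61.3 mm from mount_seat). Their blue block (14 mm beyond the balls, 10 mm taller) is clamped firmly in a slot, up to 6 mm nearer or farther along x than that: not measured, feel for it. The plate's lips overlap the balls by 5.7 mm, so it cannot go in straight down. All balls are slippery.
- sprung_ball_centre (a point): Centre of the sprung brass ball, 16 mm in diameter, in front of a red block (14 mm behind it, 8 mm taller), level with the fixed balls and facing them from the mount's -x side. It slides with the block along the mount's x.
- sprung_ball (a joint): How far the sprung ball is pushed back, along the mount's -x, in m: 0 at rest, when its centre is 53.3 mm from mount_seat; 0.002 to 0.014 with a plate home; 0.021 or more always lets the plate's far end pass the fixed balls; hard stop at 0.024. Spring force 4 N at 0, rising 0.4 N per mm (12.8 N at 0.022).
- jar: Amber glass jar, 52 mm across, 70 mm tall, bystander; origin at the centre of its underside.
- beaker: Glass beaker, 60 mm across, 75 mm tall, bystander; origin at the centre of its underside.
- mount: The whole three-ball mount, fixed to the bench: a dark base 220 x 130 x 14 mm with springs along its sides, two brass balls before blue uprights at its +x end and one sprung brass ball before a red block at its -x end. Origin on the bench, 52 mm below mount_seat. A seated plate hangs between the balls, its underside 26 mm clear of the base.

How it is judged:
On the way:
1. the amber plate, still held between the fingers, is brought to bear on the two fixed balls of the blue block (contact force between the fingers and amber_plate above 5 N and contact force between amber_plate and fixed_stop above 3 N and angle between the z axis of amber_plate_mid and the z axis of mount_seat, either way round below 0.08 rad and z of amber_plate_mid in the frame of mount_seat between -0.005 and 0.005 m), for 0.2 s.
At the end, for the whole second after the job is handed in: The amber plate hangs on the three balls at rest under spring load (over 2 N): its middle within 3 mm of the seat sideways and in height, within 9 mm of nominal lengthwise, axes within 0.05 rad of the mount's, the sprung ball pushed back 0.5 to 16.5 mm (x of amber_plate_mid in the frame of mount_seat between -0.009 and 0.009 m and y of amber_plate_mid in the frame of mount_seat between -0.003 and 0.003 m and z of amber_plate_mid in the frame of mount_seat between -0.003 and 0.003 m and angle between the z axis of amber_plate_mid and the z axis of mount_seat, either way round below 0.05 rad and angle between the x axis of amber_plate_mid and the x axis of mount_seat, either way round below 0.05 rad and value of joint sprung_ball between 0.0005 and 0.0165 m and contact force between amber_plate and mount above 2 N and linear speed of amber_plate below 0.01 m/s); the robot touches nothing.
It fails at once if the amber plate is rammed against the mount (over 40 N) (contact force between amber_plate and mount above 40 N).
It fails at once if the blue plate is moved more than 20 mm (distance of blue_plate_mid from where it was at the start of the episode above 0.02 m).
It fails at once if the jar is moved more than 30 mm (distance of jar from where it was at the start of the episode above 0.03 m).
It fails at once if the beaker is moved more than 30 mm (distance of beaker from where it was at the start of the episode above 0.03 m).
It also fails if it takes over 56 s, if anything falls off the work surface, if the arm or the gripper's body presses on something with over 40 N, if the wrist force passes 120 N, or if a joint passes its speed limit or range.

## Working session

There is one attempt and no reset: what is moved stays moved. The work goes in short steps, each a Python script; the robot and the scene stay as the last script left them, time stands still between calls to the robot, and variables do not carry over. Pictures are saved under pics/ and viewed, at most 10 in all, crops included, and the job is handed in when it is done.

```bash
mkdir -p pics; cat > h.py <<'E'
import numpy as np, cv2
from scipy.spatial.transform import Rotation as R
from workcell import robot, hand, optics, sign_off
def shot(name):
    c=optics.read_camera(name); np.savez('pics/%s.npz'%name,**c); return c
def load(name): return dict(np.load('pics/%s.npz'%name))
def att(c):
    a=np.array(c['attitude'],float); return R.from_matrix(a) if a.shape==(3,3) else R.from_rotvec(a) if a.size==3 else R.from_quat(a)
def world(c,uv,z=None):
    """pixels -> world, by depth or on plane z"""
    uv=np.atleast_2d(np.array(uv,float)); f=240/np.tan(np.radians(float(c['vfov']))/2)
    K=np.array([[f,0,float(c['cx'])],[0,f,float(c['cy'])],[0,0,1]])
    n=cv2.undistortPoints(uv[:,None],K,np.array(c['dist'],float))[:,0]
    d=np.c_[n,np.ones(len(n))]; p=np.array(c['position'],float); w=att(c).apply(d)
    if z is None:
        i=np.round(uv).astype(int); s=c['depth'][i[:,1],i[:,0]]
    else: s=(z-p[2])/w[:,2]
    return p+w*s[:,None]
E
python3 - <<'E'
from h import *
for n in('top','side'):
    c=shot(n); cv2.imwrite(f'pics/{n}0.png',c['color']); print(n,c['position'],c['attitude'],c['vfov'],c['dist'])
print(robot.current_time_s(),robot.current_eef_rot(),robot.current_force())
E
```

```text
top [0.40065072 0.00279606 1.04072687] [-2.09683893  2.14138006 -0.15647725] 48.332033072966034 [-0.11201335  0.          0.          0.          0.        ]
side [ 0.47278736 -0.5715368   0.71119659] [-2.40303078  0.1654352  -0.07629965] 53.59151561043989 [-0.06363438  0.          0.          0.          0.        ]
0.1 [-3.07924166e+00 -6.17504395e-01  2.47308136e-04] [-0.02504846 -0.7741024   0.28253572]
```

View pics/top0.png

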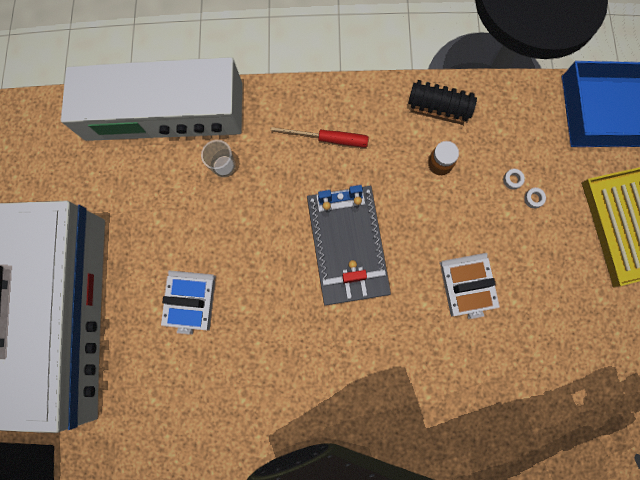

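View pics/side0.png

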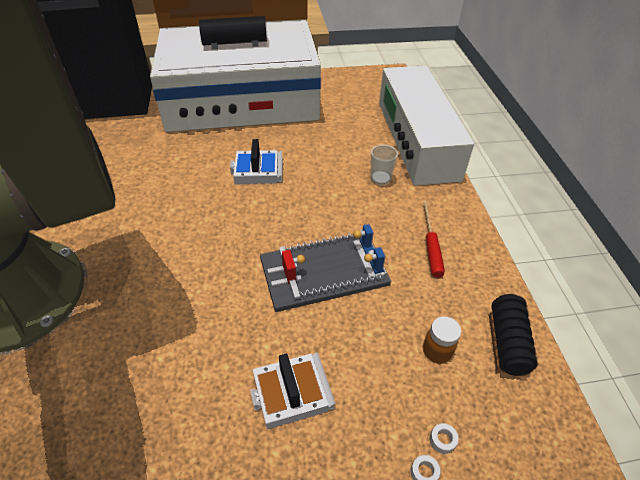

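The top view shows the mount centred near (348,245) with its fixed balls at the top. The amber plate is at (470,286), with its pocket tab at the bottom (476,314). The blue plate is at (188,302), the jar at (443,158) and the beaker at (217,158). I'll enlarge the amber plate and the mount.

```bash
python3 - <<'E'
from h import *
c=load('top')['color']
a=cv2.resize(c[240:330,425:515],None,fx=4.4,fy=4.4,interpolation=cv2.INTER_CUBIC)
b=cv2.resize(c[180:312,300:396],(400,550),interpolation=cv2.INTER_CUBIC)
im=np.zeros((550,800,3),np.uint8); im[:a.shape[0],:a.shape[1]]=a; im[:,400:]=b
cv2.imwrite('pics/crop1.png',im)
E
```

```text
(no output)
```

View pics/crop1.png

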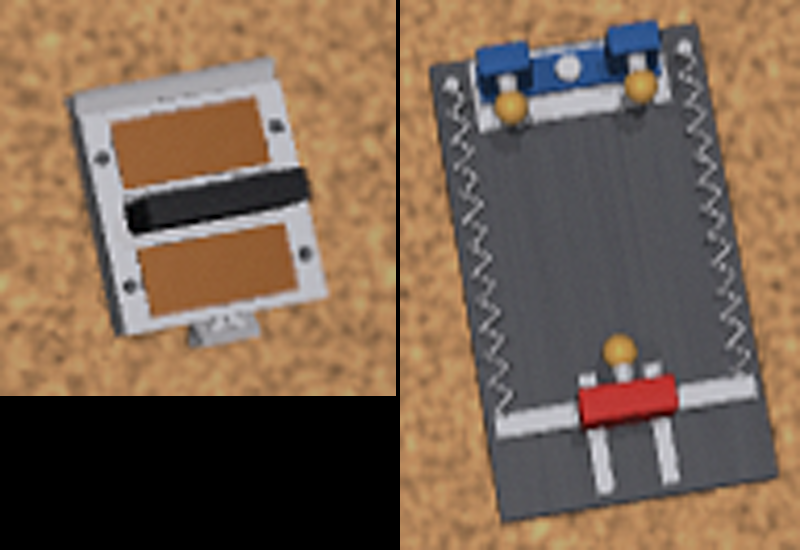

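```bash
python3 - <<'E'
from h import *
c=load('top')
A=lambda p:(np.array(p)+.5)/4.4-.5+[425,240]
M=lambda p:(np.array(p)-[400,0]+.5)/(400/96)-.5+[300,180]
h=world(c,A([(102,158),(277,126),(305,254),(130,286)]),.024)
print('plate',h.mean(0)); d=h[0]+h[1]-h[2]-h[3]; e=h[0]+h[3]-h[1]-h[2]
print(np.degrees(np.arctan2(d[1],d[0])),np.degrees(np.arctan2(e[1],e[0]))-90,np.linalg.norm(d)/2,np.linalg.norm(e)/2)
print('depth pts',world(c,A([(203,150),(220,280),(220,200)])))
b=world(c,M([(512,107),(641,85),(620,351)]),.052); print('balls',b)
m=(b[0]+b[1])/2; d=m-b[2]; e=b[0]-b[1]
print(np.linalg.norm(d),np.linalg.norm(e),np.degrees(np.arctan2(d[1],d[0])),np.degrees(np.arctan2(e[1],e[0]))-90)
k=world(c,M([(430,65),(695,24),(778,476),(502,522)]),.014); print('base',k,k.mean(0))
d=k[0]+k[1]-k[2]-k[3]; e=k[0]+k[3]-k[1]-k[2]
print(np.degrees(np.arctan2(d[1],d[0])),np.degrees(np.arctan2(e[1],e[0]))-90,np.linalg.norm(d)/2,np.linalg.norm(e)/2)
print(world(c,M([(512,107),(641,85),(620,351),(600,250)])))
E
```

```text
plate [ 0.48607983 -0.25593535  0.024     ]
9.003233546106745 8.696509908499053 0.056551360011535864 0.078381009585662
depth pts [[ 0.50942205 -0.25486488  0.03266668]
 [ 0.45373561 -0.26059828  0.02572897]
 [ 0.4845414  -0.25150189  0.06861633]]
balls [[ 0.64428441  0.01588531  0.052     ]
 [ 0.65315206 -0.04320386  0.052     ]
 [ 0.53106016 -0.03009934  0.052     ]]
0.11880108838104168 0.05975085737481434 7.954296574493123 8.53482220790741
base [[ 0.67520097  0.05498542  0.014     ]
 [ 0.69218136 -0.07163158  0.014     ]
 [ 0.47645169 -0.10238071  0.014     ]
 [ 0.45814375  0.02492976  0.014     ]] [ 0.57549444 -0.02352428  0.014     ]
7.997476690687538 7.911730074200449 0.2185187101072791 0.12818387950981777
[[ 0.64267795  0.01579901  0.05851941]
 [ 0.65069973 -0.0427571   0.06160267]
 [ 0.5297185  -0.02976091  0.06217209]
 [ 0.58329945 -0.02328277  0.01728105]]
```

```bash
cat >> h.py <<'E'
def rot(yaw,pitch=0,flip=0):
    """tool attitude for a plate frame with yaw, far end up by pitch; tool y = +-plate x"""
    P=R.from_euler('z',yaw)*R.from_euler('y',-pitch)
    s=-1 if flip else 1
    T=np.array([[0,s,0],[s,0,0],[0,0,-1]],float)  # columns: tool x,y,z in plate axes
    return P,P*R.from_matrix(T)
E
python3 - <<'E'
from h import *
y1=np.radians(8.85);y2=np.radians(8)
for f in(0,1):
    print(f,robot.ik([.486,-.256,.40],rot(y1,0,f)[1].as_rotvec()),robot.ik([.584,-.023,.27],rot(y2,0,f)[1].as_rotvec()))
f=min((0,1),key=lambda f:abs(robot.ik([.584,-.023,.27],rot(y2,0,f)[1].as_rotvec())[5]))
print(f)
robot.reach([.455,-.256,.42],rot(y1,0,f)[1].as_rotvec())
c=shot('wrist'); print(robot.current_time_s(),c['position'],c['attitude'],c['vfov'])
cv2.imwrite('pics/w1.png',c['color'])
E
```

```text
0 [-0.55149657  0.3020854   1.52915542  0.          1.31035183 -0.70595821] [-1.02026907e-01  5.15521313e-01  1.55098792e+00 -4.44089210e-16
  1.07508342e+00 -2.41653247e-01]
1 [-0.55149657  0.3020854   1.52915542  0.          1.31035183  2.43563444] NoneTraceback (most recent call last):
  File "<stdin>", line 5, in <module>
  File "<stdin>", line 5, in <lambda>
TypeError: 'NoneType' object is not subscriptable
```

```bash
python3 - <<'E'
from h import *
y1=np.radians(8.85)
robot.reach([.455,-.256,.42],rot(y1)[1].as_rotvec())
c=shot('wrist'); print(robot.current_time_s(),c['position'],att(c).as_matrix(),c['vfov'])
cv2.imwrite('pics/w1.png',c['color'])
E
```

```text
1.4667 [ 0.44135339 -0.17515236  0.40096052] [[ 9.88342936e-01  1.46033962e-01  4.30386317e-02]
 [ 1.52243869e-01 -9.47628850e-01 -2.80751431e-01]
 [-2.14594612e-04  2.84031062e-01 -9.58815055e-01]] 62.19787812895921
```

View pics/w1.png

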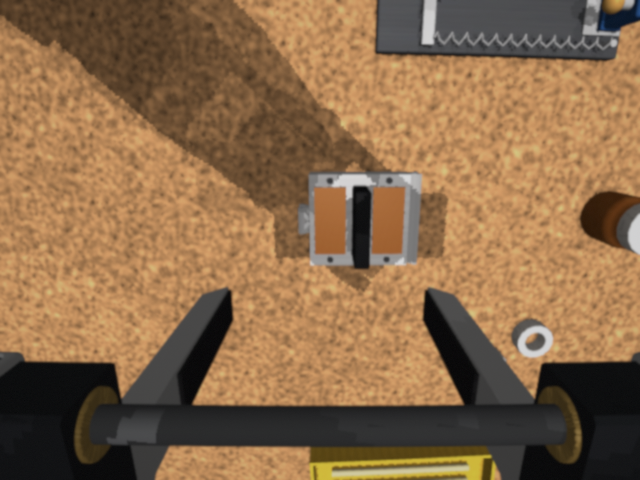

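The wrist view shows the amber plate upright at (360,219), with its screws near (330,180), (389,181), (387,260) and (330,260), and its pocket to the left at (304,219). Next I'll take the mount from the same relative view.

```bash
python3 - <<'E'
from h import *
c=load('wrist')
h=world(c,[(330,180),(389,181),(387,260),(330,260)],.024); print(h.mean(0))
d=h[1]+h[2]-h[0]-h[3]; e=h[0]+h[1]-h[2]-h[3]
print(np.degrees(np.arctan2(d[1],d[0])),np.degrees(np.arctan2(e[1],e[0]))-90,np.linalg.norm(d)/2,np.linalg.norm(e)/2)
print('fin',world(c,[(353,228),(370,228)],.066).mean(0),world(c,[(360,187),(360,268)],.066))
print('ends',world(c,[(309,220),(419,220)],.024),world(c,[(299,219)],.012))
robot.reach([.584,-.023,.40],rot(np.radians(8))[1].as_rotvec())
c=shot('wrist'); np.savez('pics/wm.npz',**c); print(robot.current_time_s())
cv2.imwrite('pics/w2.png',cv2.resize(c['color'][100:340,180:500],(800,600),interpolation=cv2.INTER_CUBIC))
E
```

```text
[ 0.4846496  -0.25614677  0.024     ]
8.303286728809825 9.31165235099786 0.056336695432859914 0.07903165823476323
fin [ 0.48297681 -0.25258912  0.066     ] [[ 0.47548662 -0.21779185  0.066     ]
 [ 0.48812845 -0.28898466  0.066     ]]
ends [[ 0.43647809 -0.26219416  0.024     ]
 [ 0.54203284 -0.2458803   0.024     ]] [[ 0.4262963  -0.26547176  0.012     ]]
2.5583
```

View pics/w2.png

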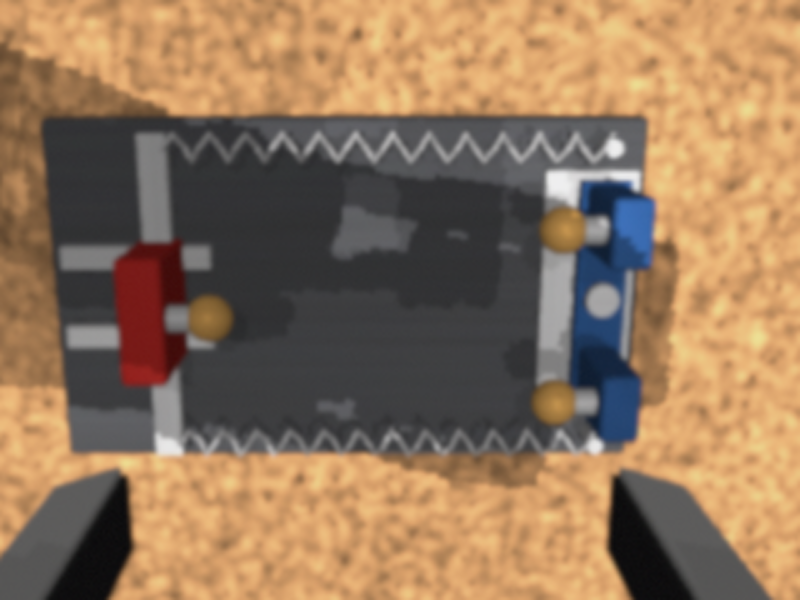

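The balls are clear in this enlarged crop: the sprung ball at (210,318), and the fixed balls at (565,230) and (555,403).

```bash
python3 - <<'E'
from h import *
c=load('wm')
U=lambda p:(np.array(p)+.5)/2.5-.5+[180,100]
b=world(c,U([(565,230),(555,403),(210,318)]),.052); print('balls',b)
m=(b[0]+b[1])/2; d=m-b[2]; e=b[0]-b[1]
print(np.linalg.norm(d),np.linalg.norm(e),np.degrees(np.arctan2(d[1],d[0])),np.degrees(np.arctan2(e[1],e[0]))-90)
k=world(c,U([(43,118),(647,117),(620,452),(72,452)]),.014); print(k.mean(0))
d=k[1]+k[2]-k[0]-k[3]; e=k[0]+k[1]-k[2]-k[3]
print(np.degrees(np.arctan2(d[1],d[0])),np.degrees(np.arctan2(e[1],e[0]))-90,np.linalg.norm(d)/2,np.linalg.norm(e)/2)
E
```

```text
balls [[ 0.64296587  0.01660731  0.052     ]
 [ 0.65121489 -0.04346528  0.052     ]
 [ 0.52897482 -0.02973275  0.052     ]]
0.11923546839504026 0.060636316726389194 7.859006226579451 7.818809000382686
[ 0.57364552 -0.02286991  0.014     ]
8.004058702638467 7.7558710029255735 0.2174589342433851 0.12896681030487753
```

```bash
cat >> h.py <<'E'
H=.218
YM=np.radians(7.95); S0=np.array([.530,-.0299,.052]); X=np.array([np.cos(YM),np.sin(YM),0]); Y=np.array([-np.sin(YM),np.cos(YM),0])
def tcp(dx,dy,dz,pitch):
    """TCP pose that puts the plate's pocket point at sprung-ball rest + mount-frame offset"""
    P,T=rot(YM,pitch); p=S0+dx*X+dy*Y+[0,0,dz]
    return p+P.apply([.0613,0,H]),T.as_rotvec()
def F():
    f=np.array(robot.current_force()); return np.round([f@X,f@Y,f[2]],2)
E
python3 - <<'E'
from h import *
q=rot(np.radians(8.8))[1].as_rotvec()
hand.gripper_to(.05)
robot.reach([.4853,-.2560,.30],q)
robot.move_straight([.4853,-.2560,.232],v=.1)
f0=F(); w=hand.gripper_to(.0,f_grip=50); print('w',robot.current_gripper_width(),robot.current_grip_force(),f0,F())
robot.move_straight([.4853,-.2560,.252],v=.06); print(F(),robot.current_moment())
robot.move_straight([.4853,-.2560,.36],v=.2); print(F(),robot.current_grip_force())
c=shot('wrist'); cv2.imwrite('pics/w3.png',c['color'][0:480,80:560]); print(robot.current_time_s(),robot.current_ee_pos())
np.savez('pics/wg.npz',**c)
E
```

```text
w 0.013667003263306863 49.99911189079285 [ 0.86 -0.43  0.44] [-1.41 -0.08  1.34]
[-0.02  0.31 -5.77] [ 0.02208085 -0.09392552  0.02602452]
[ 0.83  0.43 -7.42] 49.99680519104004
7.15 [ 0.48509941 -0.25588971  0.35822854]
```

View pics/w3.png

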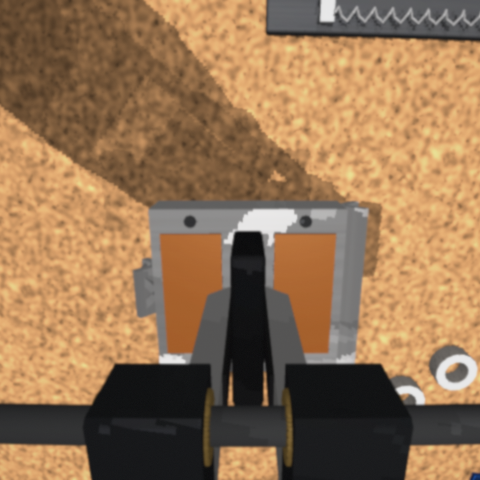

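The plate is held square. Its upper screws are at (189,222) and (306,221) in this crop (add 80 to the column), and the fin is centred between the fingers.

```bash
python3 - <<'E'
from h import *
c=load('wg'); t=np.array(robot.current_ee_pos()); T=R.from_rotvec(robot.current_eef_rot()); print(t, T.as_matrix()[:,1:].round(4))
for z in(.148,.150,.152):
    h=world(c,[(269,222),(386,221)],z); r=T.inv().apply(h-t); print(z,r.round(4),np.linalg.norm(h[0]-h[1]))
print(F())
E
```

```text
[ 0.48509941 -0.25588971  0.35822854] [[ 0.9882 -0.0024]
 [ 0.153   0.0015]
 [-0.0021 -1.    ]]
0.148 [[ 0.0382 -0.0296  0.2104]
 [ 0.0387  0.0282  0.2102]] 0.05779836257460678
0.15 [[ 0.0386 -0.0293  0.2084]
 [ 0.0392  0.0279  0.2082]] 0.05719559421358765
0.152 [[ 0.0391 -0.029   0.2064]
 [ 0.0396  0.0276  0.2062]] 0.05659282585256842
[ 1.64  1.22 -6.55]
```

```bash
sed -i 's/^H=.218/H=.2195/' h.py; cat >> h.py <<'E'
def pocket():
    """actual pocket point in mount axes relative to ball rest, and pitch(deg), yaw err(deg)"""
    T=R.from_rotvec(robot.current_eef_rot()); M=T.as_matrix(); px=M[:,1]; pz=-M[:,2]
    d=np.array(robot.current_ee_pos())-H*pz-.0613*px-S0
    return np.round(np.array([d@X,d@Y,d[2]])*1e3,2),np.round(np.degrees([np.arcsin(px[2]),np.arctan2(px@Y,px@X)]),2)
def go(dx,dy,dz,pitch,off,v=.05,contact=None):
    """move in mm/deg with command offset off (mm); returns updated offset"""
    t=np.array([dx,dy,dz],float); p,o=tcp(*((t+off)*1e-3),np.radians(pitch))
    hit=robot.move_straight(p,o,v=v,**({'contact_N':contact} if contact else {}))
    a,ang=pocket(); print('t',round(robot.current_time_s(),2),'target',t,pitch,'is',a,ang,'F',F(),'hit',hit)
    return a-t
E
python3 - <<'E'
from h import *
p,o=tcp(.012,0,.075,np.radians(20)); robot.reach(p,o); robot.wait(.2); print(pocket(),F())
off=np.zeros(3)
e=go(12,0,40,20,off); off-=e
e=go(12,0,15,20,off,contact=8)
c=shot('side'); cv2.imwrite('pics/s1.png',cv2.resize(c['color'][170:320,230:430],(800,600),interpolation=cv2.INTER_CUBIC)); print(off)
E
```

```text
(array([11.78, -1.02, 74.86]), array([19.97, -0.08])) [ 0.29 -0.07 -5.36]
t 9.2 target [12.  0. 40.] 20 is [ 1.222e+01 -3.000e-02  4.029e+01] [2.003e+01 1.000e-02] F [ 0.27 -0.01 -6.2 ] hit False
t 9.86 target [12.  0. 15.] 20 is [11.89 -0.   14.76] [20. -0.] F [ 0.21 -0.41 -6.5 ] hit False
[-0.22  0.03 -0.29]
```

View pics/s1.png

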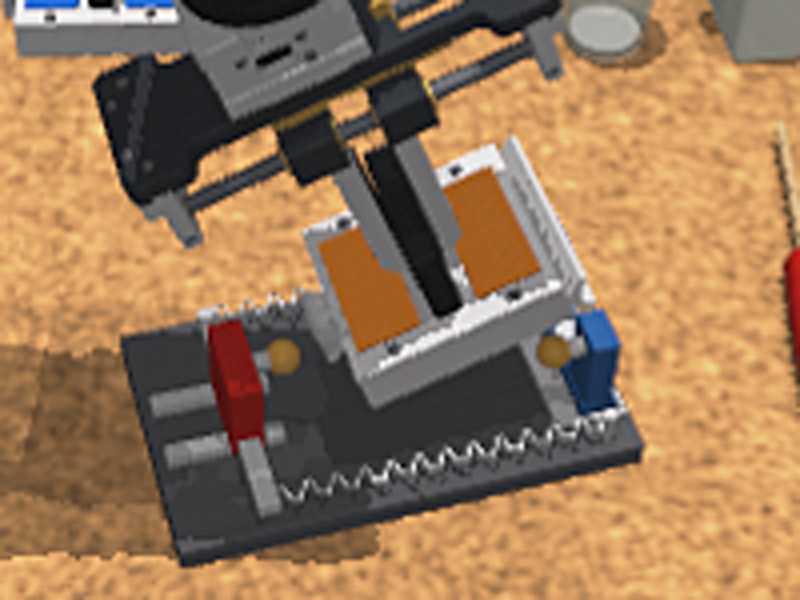

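The side view shows the plate tilted 20°. Its pocket tab at (325,325) faces the sprung ball at (283,357), slightly above it, and the far lip clears the blue posts. I'll lower it and tuck it in.

```bash
python3 - <<'E'
from h import *
off=np.array([-.2,0,-.1])
off-=go(12,0,0,20,off,contact=8)*[0,1,1]
off=off.clip(-1.5,1.5)
f0=F(); go(-6,0,0,20,off,v=.02,contact=3); robot.wait(.2); print(F()-f0, pocket(),off)
E
```

```text
t 10.36 target [12.  0.  0.] 20 is [11.66  0.03 -0.42] [ 1.997e+01 -1.000e-02] F [-0.36 -0.41 -5.3 ] hit False
t 11.03 target [-6.  0.  0.] 20 is [-1.52 -0.13  0.25] [20.05 -0.  ] F [ 3.68 -1.07  1.27] hit True
[ 3.57 -0.38 10.33] (array([-1.47, -0.07, -0.09]), array([20.,  0.])) [-0.2  -0.03  0.32]
```

```bash
python3 - <<'E'
from h import *
a,_=pocket(); off=np.zeros(3)
for dz in(1.2,2.4,3.6):
    go(-1.6,0,dz,20,off,v=.02); robot.wait(.15); print(F(),pocket()[0])
    if F()[2]<-4: break
E
```

```text
t 11.48 target [-1.6  0.   1.2] 20 is [-2.03  0.1   0.62] [19.93  0.  ] F [ 4.61 -1.21 -5.34] hit False
[ 5.75 -1.93 -7.2 ] [-1.99  0.09  0.67]
```

```bash
python3 - <<'E'
from h import *
off=np.array([0.,-.1,.5])
e=go(-11,-.4,.7,20,off,v=.03); robot.wait(.15); print(F(),pocket()[0])
off-=pocket()[0]-[-11,-.4,.7]
e=go(-20,-.4,.7,20,off,v=.03); robot.wait(.15); print(F(),pocket()[0],off)
E
```

```text
t 12.1 target [-11.   -0.4   0.7] 20 is [-10.98  -0.24   0.93] [ 2.001e+01 -2.000e-02] F [ 8.84  0.45 -9.85] hit False
[  7.77  -0.17 -10.3 ] [-10.89  -0.26   0.93]
t 12.7 target [-20.   -0.4   0.7] 20 is [-19.48  -0.4    1.02] [20.09 -0.03] F [ 11.26   1.75 -10.63] hit False
[ 10.99   1.62 -11.25] [-19.42  -0.39   0.98] [-0.11 -0.24  0.27]
```

```bash
python3 - <<'E'
from h import *
off=np.array([-.4,-.2,0.])
for th in(15,10,5,0):
    go(-20,-.4,.6,th,off,v=.05,contact=12)
    if abs(F()[2]+5.5)>14: print('stop');break
    off+=.6*(np.array([-20,-.4,.6])-pocket()[0]); off=off.clip(-2,2)
robot.wait(.2); print(F(),pocket(),off)
c=shot('side'); cv2.imwrite('pics/s2.png',cv2.resize(c['color'][170:320,230:430],(800,600),interpolation=cv2.INTER_CUBIC))
E
```

```text
t 13.39 target [-20.   -0.4   0.6] 15 is [-19.11  -0.44   0.91] [15.16 -0.02] F [11.67  0.6  -7.02] hit False
t 13.93 target [-20.   -0.4   0.6] 10 is [-19.42  -0.41   0.78] [10.19 -0.02] F [11.39  1.14 -6.5 ] hit False
t 14.47 target [-20.   -0.4   0.6] 5 is [-19.59  -0.4    0.7 ] [ 5.22 -0.01] F [11.69  0.87 -5.23] hit False
t 15.01 target [-20.   -0.4   0.6] 0 is [-19.75  -0.42   0.63] [ 0.24 -0.01] F [11.17  1.25 -3.7 ] hit False
[12.02  1.36 -4.55] (array([-19.89,  -0.4 ,   0.64]), array([ 0.24, -0.01])) [-1.678 -0.158 -0.372]
```

View pics/s2.png

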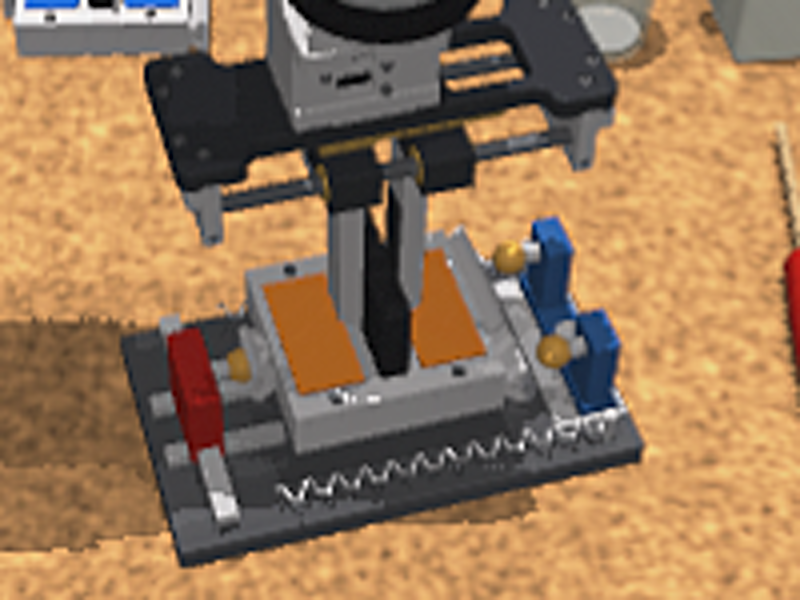

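The plate is level between the balls. The sprung ball (240,365) is in the pocket, and the far groove is short of the fixed balls at (510,258) and (553,350). I'll ease it forward.

```bash
python3 - <<'E'
from h import *
off=np.array([-1.,-.15,-.3])
go(-9,-.4,.6,-.15,off,v=.03,contact=10); robot.wait(.1)
off[:]=off-(pocket()[0]-[-9,-.4,.6]); off[0]=0; print(off,F())
for x in np.arange(-8,3,1.):
    go(x,-.4,.6,-.15,off,v=.02); 
    if F()[0]<1: break
robot.wait(.15); print(F(),pocket())
E
```

```text
t 15.81 target [-9.  -0.4  0.6] -0.15 is [-9.09 -0.34  0.53] [-0.02 -0.01] F [ 7.72  0.28 -3.29] hit False
[ 0.   -0.2  -0.24] [ 7.46  0.77 -2.85]
t 16.16 target [-8.  -0.4  0.6] -0.15 is [-7.25 -0.38  0.54] [-0.05 -0.01] F [ 6.86  0.69 -3.27] hit False
t 16.41 target [-7.  -0.4  0.6] -0.15 is [-6.33 -0.34  0.53] [-0.05 -0.01] F [ 5.45  0.81 -2.8 ] hit False
t 16.66 target [-6.  -0.4  0.6] -0.15 is [-5.43 -0.36  0.49] [-0.07 -0.01] F [ 5.12  1.51 -4.7 ] hit False
t 16.91 target [-5.  -0.4  0.6] -0.15 is [-4.51 -0.36  0.51] [-0.08 -0.01] F [ 5.36  1.53 -2.5 ] hit False
t 17.16 target [-4.  -0.4  0.6] -0.15 is [-4.15 -0.4   0.59] [-0.17 -0.  ] F [-2.1   1.33  2.74] hit False
[-3.63  2.89  4.61] (array([-4.12, -0.42,  0.56]), array([-0.16, -0.  ]))
```

```bash
python3 - <<'E'
from h import *
off=np.array([0,-.2,-.24])
for dz,th in((.9,.1),(1.2,.2)):
    go(-4,-.4,dz,th,off,v=.02); robot.wait(.3); print(F(),pocket())
    if F()[2]<-3: break
E
```

```text
t 17.56 target [-4.  -0.4  0.9] 0.1 is [-4.09 -0.45  0.39] [0.09 0.  ] F [ 0.41  3.32 -2.98] hit False
[ 1.53  2.88 -3.77] (array([-4.09, -0.48,  0.44]), array([0.08, 0.  ]))
```

```bash
python3 - <<'E'
from h import *
off=np.array([0,-.2,-.24])
go(-3.2,-.1,.95,.1,off,v=.02); robot.wait(.5); print(F(),pocket(),robot.current_grip_force())
go(-3.9,-.1,.95,.1,off,v=.02); robot.wait(.2); print(F())
hand.gripper_to(.016,f_grip=5); robot.wait(.2); hand.gripper_to(.04); robot.wait(.3); print('open',F(),pocket())
c=shot('side'); cv2.imwrite('pics/s3.png',cv2.resize(c['color'][170:320,230:430],(800,600),interpolation=cv2.INTER_CUBIC))
E
```

```text
t 18.11 target [-3.2  -0.1   0.95] 0.1 is [-3.94 -0.42  0.5 ] [-0.01 -0.  ] F [-4.44  0.8  -1.88] hit False
[-4.94  1.53 -2.91] (array([-3.92, -0.41,  0.52]), array([-0.01, -0.01])) 50.00078022480011
t 18.86 target [-3.9  -0.1   0.95] 0.1 is [-4.03 -0.4   0.5 ] [ 0.08 -0.  ] F [ 0.12  0.66 -6.3 ] hit False
[-0.2   0.18 -7.81]
open [ 0.28  0.06 -0.09] (array([-3.9 , -0.29,  0.71]), array([0.1, 0. ]))
```

View pics/s3.png

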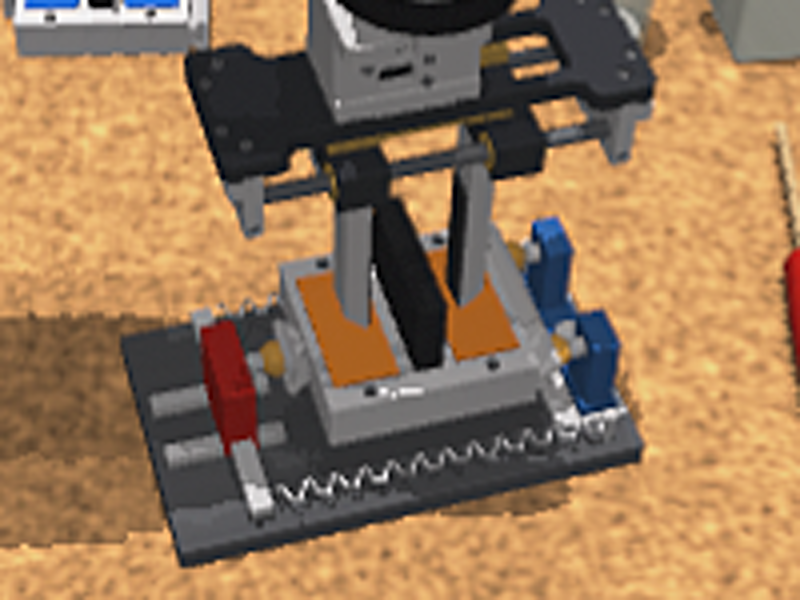

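The plate is hanging level on the three balls: (272,358), (515,252) and (562,345). The fingers are clear of the fin, so I'll retract and check once more.

```bash
python3 - <<'E'
from h import *
p=np.array(robot.current_ee_pos()); print(robot.move_straight(p+[0,0,.12],v=.12),F())
robot.wait(.5); c=shot('side'); cv2.imwrite('pics/s4.png',cv2.resize(c['color'][170:320,230:430],(800,600)))
print(robot.current_time_s())
E
```

```text
False [ 0.24  0.03 -0.89]
22.15
```

View pics/s4.png

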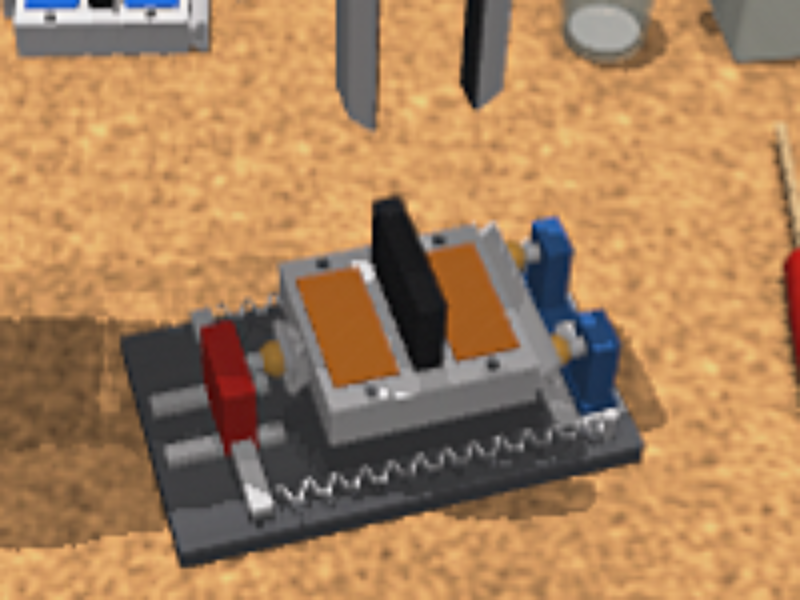

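The plate hasn't moved and is fully home, with the gripper well clear.

```bash
python3 -c "
from h import *
print(sign_off())"
```

```text
the job is handed in; nothing more can be done
None
```

The amber plate is clipped into the three-ball mount, level and square in the last camera view, and I handed the job in after about 22 s on the robot's clock; no verdict came back from the sign-off.

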